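# Find the free-running turntable and set the window spinning on it

## Task

One of the three hand-spun turntables still runs freely; the other two bind. Try them empty, one after another from left to right: push each gently round by its knob and let go, letting off at once if it resists, and note which one runs on by itself. When that one has come to rest, seat the round window flat and fully home in its recess without pressing hard, then spin it by its knob and let go so that the window keeps turning on its own; leave the other things on the worktop where they are.

Things in the scene. Friction and masses are not known exactly. Their poses are not given: they have to be found in the camera images.
- seat_1 (a point): Turntable 1, the leftmost: centre of its platter's recess floor, 40 mm above the worktop, on the turning axis (z up). All three look alike: black foot 100 mm across, bolted down; metal platter 104 mm across, 10 mm thick, top face at 40 mm; a black lip of 66 mm inside and 74 mm outside diameter, 2.6 mm high, rings the recess. Which bearing it has cannot be seen.
- knob_1 (a point): Spinner knob of turntable 1: upright black knob 10 mm across on the platter, 44 mm from the turning axis, reaching 30 mm above the platter's top face; this point is on its axis, 16 mm above that face. Pushed sideways round the axis it turns the platter. More than 15 N on knob or platter ruins the bearing.
- platter_1 (a joint): Angle of platter 1, rad, anticlockwise from above, no stops. The three bearings, one of each in unknown places: good, turns under 1 N at the knob and runs on 2 s or more when let go at 2 rad/s; dry, rubs with about 2.5 N at the knob, stops dead when let go; stuck, winds up like rubber, about 1 N more per mm of knob travel, and springs back.
- seat_2 (a point): Turntable 2, the second from the left: centre of its platter's recess floor, 40 mm above the worktop, on the turning axis (z up). All three look alike: black foot 100 mm across, bolted down; metal platter 104 mm across, 10 mm thick, top face at 40 mm; a black lip of 66 mm inside and 74 mm outside diameter, 2.6 mm high, rings the recess. Which bearing it has cannot be seen.
- knob_2 (a point): Spinner knob of turntable 2: upright black knob 10 mm across on the platter, 44 mm from the turning axis, reaching 30 mm above the platter's top face; this point is on its axis, 16 mm above that face. Pushed sideways round the axis it turns the platter. More than 15 N on knob or platter ruins the bearing.
- platter_2 (a joint): Angle of platter 2, rad, anticlockwise from above, no stops. The three bearings, one of each in unknown places: good, turns under 1 N at the knob and runs on 2 s or more when let go at 2 rad/s; dry, rubs with about 2.5 N at the knob, stops dead when let go; stuck, winds up like rubber, about 1 N more per mm of knob travel, and springs back.
- seat_3 (a point): Turntable 3, the rightmost of the three, near the small micrometer stage: centre of its platter's recess floor, 40 mm above the worktop, on the turning axis (z up). All three look alike: black foot 100 mm across, bolted down; metal platter 104 mm across, 10 mm thick, top face at 40 mm; a black lip of 66 mm inside and 74 mm outside diameter, 2.6 mm high, rings the recess. Which bearing it has cannot be seen.
- knob_3 (a point): Spinner knob of turntable 3: upright black knob 10 mm across on the platter, 44 mm from the turning axis, reaching 30 mm above the platter's top face; this point is on its axis, 16 mm above that face. Pushed sideways round the axis it turns the platter. More than 15 N on knob or platter ruins the bearing.
- platter_3 (a joint): Angle of platter 3, rad, anticlockwise from above, no stops. The three bearings, one of each in unknown places: good, turns under 1 N at the knob and runs on 2 s or more when let go at 2 rad/s; dry, rubs with about 2.5 N at the knob, stops dead when let go; stuck, winds up like rubber, about 1 N more per mm of knob travel, and springs back.
- window_center (a point): Centre, half-way up, of the window to be checked: round black cap with a pale face, 61 mm across, 13 mm thick, 0.06 kg, lying flat on a white foam pad (50 x 70 mm, 12 mm high) on the right of the worktop; z up. Seated, this point is 6.5 mm above the recess floor; the rim stands 10 mm clear of the lip. Fragile: not to be pressed down with more than 30 N.
- tweezers: Bystander, leave alone: steel tweezers, 126 x 14 x 9 mm, lying on the worktop near the two left turntables; origin under the middle.
- kf_ring: Bystander, leave alone: pale vacuum centring ring with a black O-ring, 41 mm across, 14 mm high, lying flat on the right, beyond the window; origin under its centre.
- hex_key: Bystander, leave alone: black L-shaped hex key, 93 x 25 x 6 mm, lying on the worktop at the left; origin under the middle.
- feedthrough: Bystander, leave alone: upright slim metal feedthrough with a tan top, 24 mm across, 96 mm tall, at the far right; origin under its centre.
Mind the look-alikes: they are no part of the job. What is shaped like the part that bears window_center but blue or purple is not meant.

How it is judged:
On the way, in this order (a step that is already met when the one before it is completed fails the run):
1. turntable 1 is tried, still empty: pushed with at least 1 N, or set running on by itself ((contact force between the fingers and platter_1 above 1 N or ((velocity of joint platter_1 above 0.5 rad/s or velocity of joint platter_1 below -0.5 rad/s) and contact force between each of the arm, the fingers and platter_1 below 0.05 N)) and horizontal distance between window_center and seat_1 above 0.06 m and horizontal distance between window_center and seat_2 above 0.06 m and horizontal distance between window_center and seat_3 above 0.06 m), for 0.03 s.
2. turntable 2 is tried next, still empty: pushed with at least 1 N, or set running on by itself ((contact force between the fingers and platter_2 above 1 N or ((velocity of joint platter_2 above 0.5 rad/s or velocity of joint platter_2 below -0.5 rad/s) and contact force between each of the arm, the fingers and platter_2 below 0.05 N)) and horizontal distance between window_center and seat_1 above 0.06 m and horizontal distance between window_center and seat_2 above 0.06 m and horizontal distance between window_center and seat_3 above 0.06 m), for 0.03 s.
3. turntable 3 is tried next, still empty: pushed with at least 1 N, or set running on by itself ((contact force between the fingers and platter_3 above 1 N or ((velocity of joint platter_3 above 0.5 rad/s or velocity of joint platter_3 below -0.5 rad/s) and contact force between each of the arm, the fingers and platter_3 below 0.05 N)) and horizontal distance between window_center and seat_1 above 0.06 m and horizontal distance between window_center and seat_2 above 0.06 m and horizontal distance between window_center and seat_3 above 0.06 m), for 0.03 s.
4. the window lies seated in a recess, let go, on a platter at rest (contact force between the fingers and window below 0.05 N and (((horizontal distance between window_center and seat_1 below 0.004 m and z of window_center in the frame of seat_1 between 0.004 and 0.0078 m and angle between window_center's own z axis and vertical below 0.035 rad) and velocity of joint platter_1 between -0.1 and 0.1 rad/s) or ((horizontal distance between window_center and seat_2 below 0.004 m and z of window_center in the frame of seat_2 between 0.004 and 0.0078 m and angle between window_center's own z axis and vertical below 0.035 rad) and velocity of joint platter_2 between -0.1 and 0.1 rad/s) or ((horizontal distance between window_center and seat_3 below 0.004 m and z of window_center in the frame of seat_3 between 0.004 and 0.0078 m and angle between window_center's own z axis and vertical below 0.035 rad) and velocity of joint platter_3 between -0.1 and 0.1 rad/s))), for 0.3 s.
5. the platter that carries the seated window runs on by itself, untouched, at more than 0.5 rad/s for 0.6 s (contact force between the fingers and window below 0.05 N and (((horizontal distance between window_center and seat_1 below 0.004 m and z of window_center in the frame of seat_1 between 0.004 and 0.0078 m and angle between window_center's own z axis and vertical below 0.035 rad) and ((velocity of joint platter_1 above 0.5 rad/s or velocity of joint platter_1 below -0.5 rad/s) and contact force between each of the arm, the fingers and platter_1 below 0.05 N)) or ((horizontal distance between window_center and seat_2 below 0.004 m and z of window_center in the frame of seat_2 between 0.004 and 0.0078 m and angle between window_center's own z axis and vertical below 0.035 rad) and ((velocity of joint platter_2 above 0.5 rad/s or velocity of joint platter_2 below -0.5 rad/s) and contact force between each of the arm, the fingers and platter_2 below 0.05 N)) or ((horizontal distance between window_center and seat_3 below 0.004 m and z of window_center in the frame of seat_3 between 0.004 and 0.0078 m and angle between window_center's own z axis and vertical below 0.035 rad) and ((velocity of joint platter_3 above 0.5 rad/s or velocity of joint platter_3 below -0.5 rad/s) and contact force between each of the arm, the fingers and platter_3 below 0.05 N)))), for 0.6 s.
At the end, for the whole second after the job is handed in: The window is seated flat in the recess of the platter that was last seen running on with it (centre within 4 mm of the axis, fully down on the floor within about 1 mm, tilt under 2 degrees) and is let go; the platter may still turn or have come to rest (contact force between the fingers and window below 0.05 N and ((horizontal distance between window_center and seat_1 below 0.004 m and z of window_center in the frame of seat_1 between 0.004 and 0.0078 m and angle between window_center's own z axis and vertical below 0.035 rad) or (horizontal distance between window_center and seat_2 below 0.004 m and z of window_center in the frame of seat_2 between 0.004 and 0.0078 m and angle between window_center's own z axis and vertical below 0.035 rad) or (horizontal distance between window_center and seat_3 below 0.004 m and z of window_center in the frame of seat_3 between 0.004 and 0.0078 m and angle between window_center's own z axis and vertical below 0.035 rad))); the robot touches nothing.
It fails at once if more than 15 N between the robot and a platter or its knob (contact force between any of the fingers, the arm and platter_1 above 15 N or contact force between any of the fingers, the arm and platter_2 above 15 N or contact force between any of the fingers, the arm and platter_3 above 15 N).
It fails at once if the window pressed on a platter with more than 30 N (contact force between window and platter_1 above 30 N or contact force between window and platter_2 above 30 N or contact force between window and platter_3 above 30 N).
It fails at once if the window dropped off onto the worktop (height (world z) of window_center below 0.013 m).
It fails at once if a bystander moved by more than 15 mm (distance of any of tweezers, kf_ring, hex_key, feedthrough from where it was at the start of the episode above 0.015 m).
It also fails if it takes over 72 s, if anything falls off the work surface, if the arm or the gripper's body presses on something with over 40 N, if the wrist force passes 120 N, or if a joint passes its speed limit or range.

## Robot

A 6-joint arm with a two-finger parallel gripper is mounted at the origin on a cart in front of the work surface, level with it; the furniture and walls round the work are solid. World frame = base frame: x ahead of the robot, y to its left, z up, the work surface at z = 0. Lengths are in m, angles in rad, forces in N, time in s.
With the tool pointing down it reaches from about 0.425 to 0.95 m from the base axis. Payload 3.5 kg.
Tool frame: the origin (TCP) lies midway between the tips of the shut fingers; the grasp point (between the pads) lies 19 mm behind it; x points along the fingers, y is the direction in which the jaws open and shut, and the axes are right-handed (so a half turn about x gives the same grasp; the last joint's range is limited). The gripper opens to 85 mm and grips with 20 to 120 N. Pads are 22 mm wide; open, the fingers measure 114 mm over their backs; the gripper's body (76 mm by 85 mm) begins 54 mm behind the grasp point. The pads swing forward as they close: fully open they stand 13 mm farther back than shut.
Start: joints at [1.119, 0.286, 1.577, -0, 1.279, -0.15], TCP at [0.201, 0.644, 0.231] pointing down, gripper open.
Joint ranges: [-2.77, 2.77], [-0.9, 2.22], [0.21, 2.48], [-1.53, 4.67], [0.24, 2.81], [-2.84, 2.84]. Speed limits (rad/s): [2.79, 2.79, 3.14, 3.14, 3.14, 3.14].

## Interface

Orientations are given as a 3x3 rotation matrix whose columns are the frame's x, y, z axes.
In Python, from bench import monitor, viewer, order, finder gives the robot as it stands.
- The arm moves only by the tool servo_tool, never from a script. Its argument "targets" is one flat list of numbers, 4 for each row, row after row: the shift along the tool's x, y, z in cm, then the turn about the tool's x in rad. A call has exactly 5 rows; each row is the pose to reach, as a shift and turn from the pose measured when the call began, along the tool's axes at that moment; what a row does not reach only later rows make up. A row lasts 1/10 s, in which the tool goes at most 50 mm and 8.59 degrees, less where a joint would pass 70% of its speed; a pose out of reach is approached as far as the arm can. A call with a gripper value outside its range is refused whole. "claw" is the gripper command: -1 is fully open, 1 is shut, values between are in proportion, set as the call begins (left out, the last holds). The fingers move at their own pace and stop on an object; the grip force is fixed at half the most. Time passes only in rows, so rows that repeat a pose let the fingers close, or fill a call up. It gives the time, the measured TCP pose, the force and the opening at its end, in the units of the state.
- monitor.get_state(): the state, without advancing time (a new reading comes with each control period).
- viewer.read_camera(name): name is "scene" or "top"; returns (picture, depth): 480x640x3 uint8, blue, green, red; 480x640 float32, m along the optical axis (not along the pixel's ray), 0 where there is no reading.
- viewer.camera_params(name): a dict with "fx", "fy", "cx", "cy" (pixels), "position" and "orientation" of the camera in the world. Camera axes: x right, y down, z forward; pixel columns grow to the right and rows downward; lengths in m; the calibration is good to about 2 mm. A picture is of the moment at which its call begins. camera_params takes no time and is no camera call.
- order.finish_job(): hands the job in, once; it reports no verdict.
Trained networks look in the newest picture that a camera, given by its name, has taken for a name from the list of things; names that differ only in an ending like _2 or _b are one class to them, and where a whole thing is asked for, a point or a joint stands for the part that bears it (a point fixed in the world has none). Each returns a list of dicts, best first, with "confidence" (0 to 1); they miss things now and then, are a little off and sometimes report something else, mostly with a low value. They report only what shows in the picture. A call takes as long as a camera call. They do not tell look-alikes from the thing itself.
- finder.find_in(camera, target): "bbox" ([centre column, centre row, width, height] in pixels, round what is visible of it).
The state is a dict: "time": time; "q": joint angles; "joint_velocities": joint speeds; "tau": joint torques, N m; "tcp_pos": TCP position; "ee_rot": TCP orientation; "ft_force": force on the tool from outside, world axes, zero at the start; "moment": the same for the moment, N m; "width": finger opening in m.
Only numpy, scipy, OpenCV 4.12 (cv2) and the standard library are available. Lean on these libraries where they do the work, as an engineer would, in place of code of your own. Each camera call takes 0.05 s, during which the arm holds its last target. There are 200 camera calls.

## Working session

There is one attempt and no reset: what is moved stays moved. The work goes in short steps, Python scripts to look and compute and a tool call to move; the robot and the scene stay as the last step left them, time stands still between calls to the robot, and variables do not carry over. Pictures are saved under pics/ and viewed, about 8 in all and at most 12, crops included, and the job is handed in when it is done.

Besides the shell and the picture viewer there is one more tool, called as a command line: name --argument value ..., lists and objects as JSON in quotes. servo_tool: Moves the arm, as the interface text tells. Its arguments: {"type":"object","properties":{"targets":{"type":"array","items":{"type":"number"}},"claw":{"type":"number"}},"required":["targets"]}

```bash
mkdir -p pics; ls
python3 - <<'E'
from bench import monitor, viewer
import cv2,numpy as np
s=monitor.get_state(); print(s['time'],s['tcp_pos'],np.round(s['ee_rot'],3),s['ft_force'],s['width'])
for n in('scene','top'):
    im,d=viewer.read_camera(n); cv2.imwrite(f'pics/{n}0.png',im); np.save(f'pics/{n}0.npy',d)
    p=viewer.camera_params(n); print(n,p)
E
```

```text
pics
0.0 [0.20033172 0.64389798 0.22993697] [[-0.001  0.297  0.955]
 [-0.002  0.955 -0.297]
 [-1.    -0.002 -0.   ]] [-0.42828987 -0.16584957 -1.0202274 ] 0.08540044643761156
scene {'fx': 439.8788559873548, 'fy': 439.8788559873548, 'cx': 317.00672574204555, 'cy': 247.75031566085184, 'position': array([-0.02694344, -1.08953025,  0.62774444]), 'orientation': array([[ 0.89697532, -0.18430879,  0.40182776],
       [-0.44207122, -0.37988169,  0.81256565],
       [ 0.00288402, -0.90648782, -0.42222211]])}
top {'fx': 550.2614909552583, 'fy': 550.2614909552583, 'cx': 324.2333919374329, 'cy': 235.68872189150355, 'position': array([ 0.25532762, -0.04178844,  1.50327486]), 'orientation': array([[ 4.98015599e-03, -9.86453645e-01,  1.63964641e-01],
       [-9.99987132e-01, -5.07124317e-03, -1.36946686e-04],
       [ 9.66596125e-04, -1.63961849e-01, -9.86466207e-01]])}
```

View pics/top0.png

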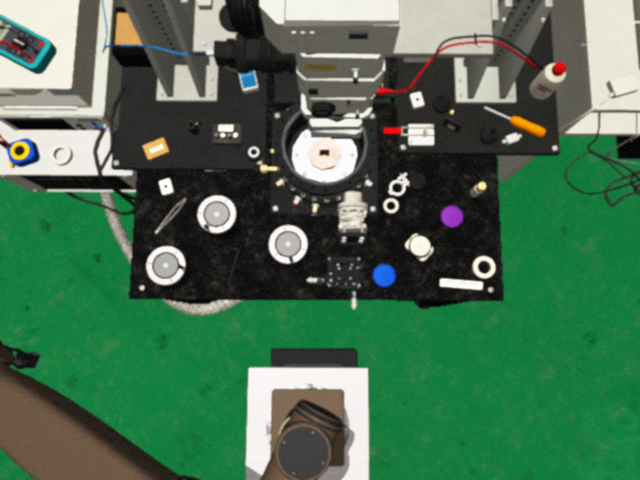

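View pics/scene0.png

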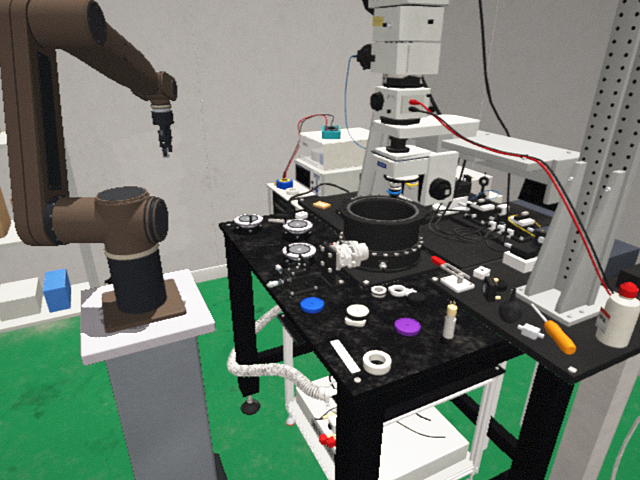

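The top picture shows the turntables at about (166,266), (217,214) and (288,244). The round candidates are pale at (419,245) on a pad, blue at (384,275) and purple at (452,216). The pale-faced one fits the description. I'll confirm it and find the knobs in one enlarged crop.

```bash
cat > h.py <<'E'
import numpy as np
from bench import viewer
def px2w(n,u,v,z=None,depth=None):
    p=viewer.camera_params(n); r=np.array([(u-p['cx'])/p['fx'],(v-p['cy'])/p['fy'],1.])
    R=np.array(p['orientation']);o=np.array(p['position']); d=R@r
    return o+d*((z-o[2])/d[2] if z is not None else depth)
def w2px(n,P):
    p=viewer.camera_params(n); c=np.array(p['orientation']).T@(np.array(P)-p['position'])
    return p['fx']*c[0]/c[2]+p['cx'],p['fy']*c[1]/c[2]+p['cy'],c[2]
E
python3 - <<'E'
from h import *
import cv2
im=cv2.imread('pics/top0.png'); D=np.load('pics/top0.npy')
a=cv2.resize(im[185:295,140:240],None,fx=4,fy=4,interpolation=cv2.INTER_CUBIC)
b=cv2.resize(im[185:295,240:340],None,fx=4,fy=4,interpolation=cv2.INTER_CUBIC)
c=cv2.resize(im[215:275,389:449],(440,440),interpolation=cv2.INTER_CUBIC)
cv2.imwrite('pics/crop.png',np.hstack([a,b]))
cv2.imwrite('pics/cropw.png',c[:, :])
# height map -> world points
v,u=np.mgrid[150:310,120:520]
p=viewer.camera_params('top');R=np.array(p['orientation']);o=np.array(p['position'])
W=o+(np.stack([(u-p['cx'])/p['fx'],(v-p['cy'])/p['fy'],np.ones_like(u,float)],-1)@R.T)*D[150:310,120:520,None]
for nm,(uu,vv) in dict(t1=(166,266),t2=(217,214),t3=(288,244),win=(419,245)).items():
    g=px2w('top',uu,vv,z=.04)
    Q=W.reshape(-1,3);C=im[150:310,120:520].reshape(-1,3)
    near=np.hypot(*(Q[:,:2]-g[:2]).T)<.075
    k=near&(Q[:,2]>.03 if nm!='win' else Q[:,2]>.018)&(Q[:,2]<.05)
    print(nm,g[:2],'n',k.sum(),'z',np.median(Q[k,2]),'centre(minEncl)',[np.round(x,4) for x in cv2.minEnclosingCircle(Q[k,:2].astype(np.float32))],'mean',Q[k].mean(0).round(4))
    kk=near&(Q[:,2]>.055)&(Q[:,2]<.1)
    print('  knob n',kk.sum(),Q[kk].mean(0).round(4) if kk.sum() else '', Q[near,2].max())
E
```

```text
t1 [0.41431604 0.38015913] n 1194 z 0.04108537309087801 centre(minEncl) [array([0.4181, 0.3804]), np.float64(0.0534)] mean [0.417  0.3806 0.041 ]
  knob n 16 [0.4121 0.3362 0.0669] 0.07404232001896416
t2 [0.55669647 0.24922319] n 1148 z 0.040820776776954504 centre(minEncl) [array([0.5589, 0.2511]), np.float64(0.0544)] mean [0.5576 0.2493 0.0409]
  knob n 14 [0.5198 0.2732 0.0671] 0.07551334712776292
t3 [0.47539014 0.05531853] n 1171 z 0.040880614870486554 centre(minEncl) [array([0.4769, 0.0556]), np.float64(0.0535)] mean [0.4762 0.0554 0.0409]
  knob n 12 [0.4328 0.0463 0.0675] 0.07275823180399144
win [ 0.4744769  -0.29690522] n 393 z 0.024314621221204424 centre(minEncl) [array([ 0.4733, -0.301 ]), np.float64(0.0349)] mean [ 0.4757 -0.3018  0.0244]
  knob n 0  0.033487223239798025
```

View pics/crop.png

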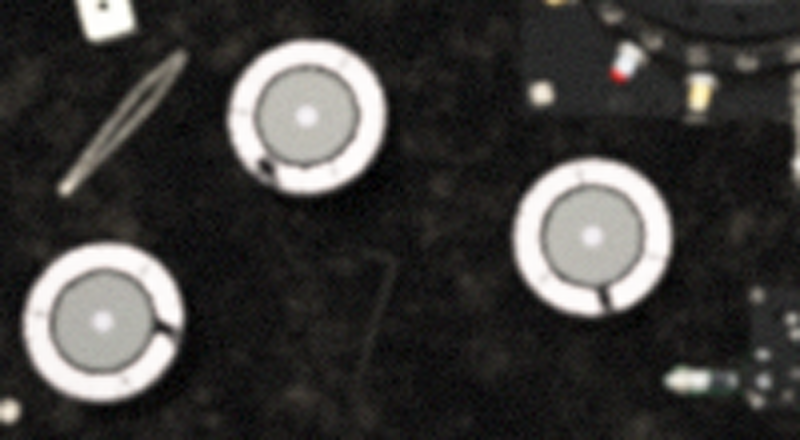

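View pics/cropw.png

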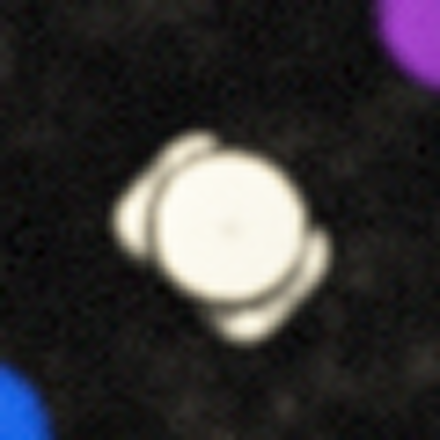

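The left crop shows knob 1 to the right of its axis at crop (165,327), knob 2 at the lower left (266,166) and knob 3 at the bottom (605,297). The window crop shows the pale disc at (230,228) on the rotated white pad, which confirms it is the one meant and not the blue or purple one. All three knob radii measure about 44.6 mm, as they should. I'll start moving towards knob 1 with the fingers shut.

servo_tool --targets '[0,-2.7,3.0,0,0,-5.3,6.0,0,0,-8.0,8.9,0,0,-10.7,11.9,0,0,-13.3,14.9,0]' --claw 1

```text
time: 0.6
tcp_pos: [0.3033, 0.471, 0.2297]
ee_rot: [[-0.002, 0.297, 0.955], [-0.003, 0.955, -0.297], [-1.0, -0.003, -0.001]]
ft_force: [0.9, -0.2, 0.4]
width: 0.012
```

servo_tool --targets '[0,-2.6,2.9,-0.09,0,-5.2,5.8,-0.18,0,-7.8,8.7,-0.18,0,-10.3,11.5,-0.18,0,-10.3,11.5,-0.18]'

```text
time: 1.1
tcp_pos: [0.3841, 0.3354, 0.2295]
ee_rot: [[-0.002, 0.126, 0.992], [-0.004, 0.992, -0.126], [-1.0, -0.004, -0.001]]
ft_force: [0.1, -0.1, -0.1]
width: -0.0004
```

```bash
cat >> h.py <<'E'
from bench import monitor
def go(P,yaw=None,s=None):
    "shift (cm, tool axes) and turn to TCP P with tool z at yaw (deg)"
    s=s or monitor.get_state(); R=np.array(s['ee_rot']); d=R.T@(np.array(P)-s['tcp_pos'])*100
    cy=np.degrees(np.arctan2(R[1,2],R[0,2])); t=0 if yaw is None else -np.radians((yaw-cy+180)%360-180)
    return d.round(2),round(t,3)
def st():
    s=monitor.get_state(); R=np.array(s['ee_rot'])
    print('t',round(s['time'],2),'tcp',np.round(s['tcp_pos'],4),'yaw',np.degrees(np.arctan2(R[1,2],R[0,2])).round(1),'xz',R[:,0].round(3),'F',np.round(s['ft_force'],2),'w',round(s['width'],4),'q',np.round(s['q'],2)); return s
E
python3 - <<'E'
from h import *
st(); print(go([.382,.340,.056],-7))
D=np.load('pics/top0.npy')
for n,(a,b,c,d) in dict(stage=(300,250,365,300),valve=(330,190,375,245),cham=(270,110,380,200)).items():
    v,u=np.mgrid[b:d,a:c]; P=np.array([px2w('top',x,y,depth=D[y,x]) for x,y in zip(u.ravel()[::2],v.ravel()[::2]) if D[y,x]>0])
    k=P[:,2]>.02; print(n,'zmax',P[:,2].max().round(3),'x',P[k,0].min().round(3),P[k,0].max().round(3),'y',P[k,1].min().round(3),P[k,1].max().round(3))
E
```

```text
t 1.1 tcp [0.3841 0.3354 0.2295] yaw -7.2 xz [-0.002 -0.004 -1.   ] F [ 0.12 -0.13 -0.11] w -0.0004 q [ 0.52 -0.08  1.98 -0.    1.25 -0.92]
(array([17.35,  0.5 , -0.25]), np.float64(-0.004))
stage zmax 0.094 x 0.329 0.46 y -0.141 0.023
valve zmax 0.174 x 0.479 0.629 y -0.179 -0.056Traceback (most recent call last):
  File "<stdin>", line 5, in <module>
  File "h.py", line 4, in px2w
    p=viewer.camera_params(n); r=np.array([(u-p['cx'])/p['fx'],(v-p['cy'])/p['fy'],1.])
ValueError: time passes only in moves, steps and waits
```

servo_tool --targets '[4,0.1,-0.1,0,8,0.2,-0.1,0,12,0.4,-0.2,0,15.5,0.5,-0.25,0,17.3,0.5,-0.25,0]'

```text
time: 1.6
tcp_pos: [0.3791, 0.3392, 0.0525]
ee_rot: [[-0.007, 0.125, 0.992], [-0.007, 0.992, -0.125], [-1.0, -0.008, -0.006]]
ft_force: [-0.5, -0.3, 0.0]
width: 0.0003
```

servo_tool --targets '[0,0,0.4,0,0,0,0.8,0,0,0,0.9,0,0,0,0.9,0,0,0,0.9,0]'

```text
time: 2.1
tcp_pos: [0.3889, 0.3386, 0.0538]
ee_rot: [[-0.005, 0.126, 0.992], [-0.006, 0.992, -0.126], [-1.0, -0.006, -0.004]]
ft_force: [-0.6, -0.1, -0.1]
width: 0.0001
```

```bash
sed -i 's/^def px2w/import json\n_C={}\ndef cp(n):\n    if n not in _C: _C[n]=viewer.camera_params(n)\n    return _C[n]\ndef px2w/; s/p=viewer.camera_params(n)/p=cp(n)/' h.py
cat >> h.py <<'E'
def cloud(n='top',box=(130,150,510,300),save=None):
    import cv2
    im,D=viewer.read_camera(n); a,b,c,d=box
    if save: cv2.imwrite(save,im)
    v,u=np.mgrid[b:d,a:c]; p=cp(n); r=np.stack([(u-p['cx'])/p['fx'],(v-p['cy'])/p['fy'],np.ones(u.shape)],-1)
    W=np.array(p['position'])+(r@np.array(p['orientation']).T)*D[b:d,a:c,None]
    ok=D[b:d,a:c]>0
    return W[ok],im[b:d,a:c][ok]
S={1:np.array([.4177,.3804]),2:np.array([.5584,.2504]),3:np.array([.4766,.0555])}
def knob(i,Q=None):
    Q=cloud()[0] if Q is None else Q
    r=np.hypot(*(Q[:,:2]-S[i]).T); k=(r>.034)&(r<.054)&(Q[:,2]>.056)&(Q[:,2]<.078)
    m=Q[k].mean(0) if k.any() else np.full(3,np.nan); return k.sum(),m.round(4),np.degrees(np.arctan2(m[1]-S[i][1],m[0]-S[i][0])).round(1)
E
python3 - <<'E'
from h import *
s=st(); R=np.array(s['ee_rot']); print('gap along z to knob', R[:,2]@(np.array([.412,.336,.056])-s['tcp_pos']))
E
```

```text
t 2.1 tcp [0.3889 0.3386 0.0538] yaw -7.2 xz [-0.005 -0.006 -1.   ] F [-0.6  -0.12 -0.06] w 0.0001 q [ 0.52  0.17  2.08 -0.    0.9  -0.92]
gap along z to knob 0.023231159731300993
```

servo_tool --targets '[0,0,0.4,0,0,0,0.8,0,0,0,1.2,0,0,0,1.2,0,0,0,1.2,0]'

```text
time: 2.6
tcp_pos: [0.4009, 0.337, 0.0537]
ee_rot: [[-0.005, 0.126, 0.992], [-0.006, 0.992, -0.126], [-1.0, -0.006, -0.005]]
ft_force: [0.2, -0.1, 0.7]
width: 0.0004
```

Run:
```python
from h import *
s=st(); print(knob(1)); st(); print(knob(1)); st()
```

```text
t 2.6 tcp [0.4009 0.337  0.0537] yaw -7.2 xz [-0.005 -0.006 -1.   ] F [ 0.2  -0.09  0.68] w 0.0004 q [ 0.51  0.18  2.06 -0.    0.91 -0.94]
(np.int64(0), array([nan, nan, nan]), np.float64(nan))
t 2.65 tcp [0.4007 0.337  0.0536] yaw -7.2 xz [-0.006 -0.006 -1.   ] F [-0.62  0.54  0.7 ] w -0.0001 q [ 0.51  0.18  2.06 -0.    0.91 -0.94]
(np.int64(0), array([nan, nan, nan]), np.float64(nan))
t 2.7 tcp [0.4006 0.337  0.0535] yaw -7.2 xz [-0.006 -0.006 -1.   ] F [ 0.45 -0.28  1.16] w 0.0002 q [ 0.51  0.18  2.06 -0.    0.91 -0.94]
```

Run:
```python
from h import *
import cv2
u,v,_=w2px('scene',[.4177,.3804,.05]); u,v=int(u),int(v); print(u,v)
Q,_=cloud('scene',(u-40,v-40,u+40,v+40),save='pics/s1.png'); print(knob(1,Q))
im=cv2.imread('pics/s1.png'); cv2.imwrite('pics/s1c.png',cv2.resize(im[v-40:v+30,u-45:u+45],None,fx=7,fy=7,interpolation=cv2.INTER_CUBIC))
```

```text
248 216
(np.int64(21), array([0.4212, 0.3368, 0.0639]), np.float64(-85.4))
```

View pics/s1c.png

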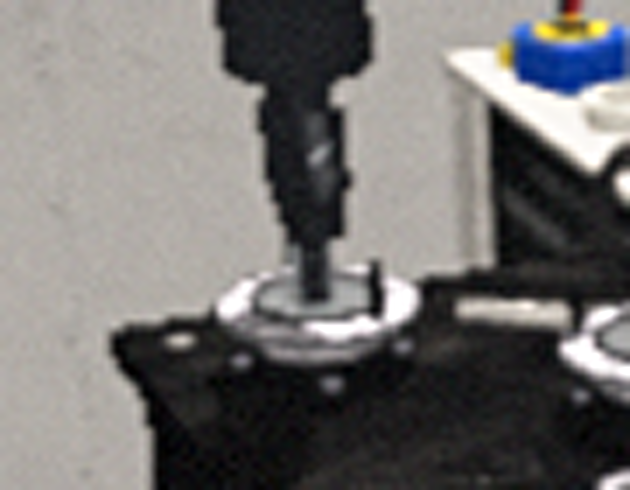

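Run:
```python
from h import *
f=lambda P:tuple(round((a-o)*7) for a,o in zip(w2px('scene',P)[:2],(203,176)))
for a in range(-110,10,10): print(a,f([S[1][0]+.044*np.cos(np.radians(a)),S[1][1]+.044*np.sin(np.radians(a)),.056]))
print('tcp',f(monitor.get_state()['tcp_pos'])); print('seat',f([*S[1],.04]))
```

```text
-110 (313, 300)
-100 (329, 299)
-90 (343, 297)
-80 (357, 294)
-70 (370, 290)
-60 (380, 286)
-50 (389, 282)
-40 (395, 277)
-30 (399, 272)
-20 (401, 266)
-10 (400, 261)
0 (396, 257)
tcp (311, 306)
seat (318, 298)
```

The knob of turntable 1 now stands at crop (377,285), which is about −63°. It started at −97°, so it ran well past my roughly 5 mm push, with no noticeable force. Turntable 1 looks like the good one. Next I'll lift and move to turntable 2.

servo_tool --targets '[-3,0,0,0,-6,0,0,0,-9,0,0,0,-12,0,0,0,-12,0,0,0]'

```text
time: 3.25
tcp_pos: [0.4039, 0.3394, 0.1789]
ee_rot: [[0.003, 0.125, 0.992], [-0.001, 0.992, -0.125], [-1.0, -0.001, 0.003]]
ft_force: [-0.2, -0.2, 0.8]
width: 0.0002
```

Run:
```python
from h import *
s=st(); print(go([.5045,.2474,.18],59.4),go([.5045,.2474,.056],59.4))
```

```text
t 3.25 tcp [0.4039 0.3394 0.1789] yaw -7.2 xz [ 0.003 -0.001 -1.   ] F [-0.16 -0.17  0.78] w 0.0002 q [ 0.51  0.01  1.99 -0.    1.14 -0.94]
(array([-0.07, -7.86, 11.14]), np.float64(-1.162)) (array([12.33, -7.85, 11.1 ]), np.float64(-1.162))
```

servo_tool --targets '[0,-2,2.8,-0.145,0,-4,5.6,-0.29,0,-6,8.4,-0.435,0,-7.9,11.1,-0.58,0,-7.9,11.1,-0.725]'

```text
time: 3.75
tcp_pos: [0.5061, 0.2445, 0.1782]
ee_rot: [[0.003, -0.566, 0.824], [-0.002, 0.824, 0.566], [-1.0, -0.003, 0.001]]
ft_force: [-1.5, -0.4, -0.2]
width: 0.0001
```

servo_tool --targets '[0,0,0,-0.145,0,0,0,-0.29,0,0,0,-0.437,0,0,0,-0.437,0,0,0,-0.437]'

```text
time: 4.25
tcp_pos: [0.5056, 0.2444, 0.1773]
ee_rot: [[0.001, -0.86, 0.51], [-0.003, 0.51, 0.86], [-1.0, -0.003, -0.002]]
ft_force: [0.2, 0.3, 0.3]
width: -0.0
```

Run:
```python
from h import *
s=st(); print(go([.5045,.2474,.056],59.4)); Q=cloud()[0]; print(knob(1,Q),knob(2,Q),knob(3,Q))
```

```text
t 4.25 tcp [0.5056 0.2444 0.1773] yaw 59.3 xz [ 0.001 -0.003 -1.   ] F [0.19 0.34 0.27] w -0.0 q [ 0.27  0.09  1.91 -0.    1.14 -2.33]
(array([12.13,  0.28,  0.22]), np.float64(-0.001))
(np.int64(0), array([nan, nan, nan]), np.float64(nan)) (np.int64(0), array([nan, nan, nan]), np.float64(nan)) (np.int64(13), array([0.4324, 0.046 , 0.0678]), np.float64(-167.9))
```

servo_tool --targets '[3.5,0.1,0.1,0,7,0.2,0.1,0,10,0.3,0.2,0,11.7,0.3,0.2,0,11.9,0.3,0.2,0]'

```text
time: 4.8
tcp_pos: [0.5019, 0.2468, 0.0552]
ee_rot: [[-0.004, -0.86, 0.511], [-0.004, 0.511, 0.86], [-1.0, 0.002, -0.006]]
ft_force: [-0.6, -0.3, -0.2]
width: 0.0
```

servo_tool --targets '[0,0,0.3,0,0,0,0.6,0,0,0,0.7,0,0,0,0.7,0,0,0,0.7,0]'

```text
time: 5.3
tcp_pos: [0.506, 0.253, 0.056]
ee_rot: [[-0.003, -0.86, 0.511], [-0.004, 0.511, 0.86], [-1.0, 0.001, -0.005]]
ft_force: [-0.1, 0.4, -0.7]
width: -0.0002
```

Run:
```python
from h import *
s=st(); R=np.array(s['ee_rot']); print('to knob tool axes', R.T@(np.array([.5198,.2732,.056])-s['tcp_pos']))
u,v,_=w2px('scene',[*S[2],.05]); u,v=int(u),int(v); Q,_=cloud('scene',(u-45,v-45,u+45,v+45)); print(knob(2,Q))
u,v,_=w2px('scene',[*S[1],.05]); u,v=int(u),int(v); Q,_=cloud('scene',(u-45,v-45,u+45,v+45)); print(knob(1,Q))
```

```text
t 5.3 tcp [0.506 0.253 0.056] yaw 59.3 xz [-0.003 -0.004 -1.   ] F [-0.12  0.42 -0.75] w -0.0002 q [ 0.29  0.26  1.96 -0.    0.92 -2.32]
to knob tool axes [-9.62684342e-05 -1.55927411e-03  2.44434022e-02]
(np.int64(13), array([0.511 , 0.2445, 0.0683]), np.float64(-172.9))
(np.int64(9), array([0.4592, 0.3932, 0.064 ]), np.float64(17.1))
```

Knob 1 has run on round to +17°, so turntable 1 is the good one. Now I'll push knob 2.

servo_tool --targets '[0,0,0.4,0,0,0,0.8,0,0,0,1.25,0,0,0,1.25,0,0,0,1.25,0]'

```text
time: 5.9
tcp_pos: [0.5121, 0.2638, 0.0555]
ee_rot: [[-0.004, -0.86, 0.511], [-0.004, 0.511, 0.86], [-1.0, 0.001, -0.005]]
ft_force: [0.3, -1.1, 0.1]
width: -0.0001
```

Run:
```python
from h import *
F=[]
for i in range(4):
    s=monitor.get_state(); R=np.array(s['ee_rot']); F.append(R.T@s['ft_force'])
    u,v,_=w2px('scene',[*S[2],.05]); u,v=int(u),int(v); Q,_=cloud('scene',(u-45,v-45,u+45,v+45))
    k=(np.hypot(*(Q[:,:2]-S[2]).T)<.06)&(Q[:,2]>.05)&(Q[:,2]<.07)
st(); print('F tool',np.mean(F,0).round(2),np.round(F,2)[:,2]); print(knob(2,Q))
```

```text
t 6.1 tcp [0.512  0.2635 0.0555] yaw 59.3 xz [-0.004 -0.004 -1.   ] F [ 0.1   0.   -0.28] w 0.0001 q [ 0.3   0.28  1.93 -0.    0.93 -2.3 ]
F tool [-0.06 -0.43 -0.09] [-0.84 -0.38  0.78  0.08]
(np.int64(26), array([0.5139, 0.2553, 0.0694]), np.float64(173.7))
```

servo_tool --targets '[0,0,0.2,0,0,0,0.4,0,0,0,0.4,0,0,0,0.4,0,0,0,0.4,0]'

```text
time: 6.6
tcp_pos: [0.5141, 0.2671, 0.0554]
ee_rot: [[-0.004, -0.86, 0.511], [-0.004, 0.511, 0.86], [-1.0, 0.001, -0.005]]
ft_force: [-0.5, 0.2, -0.4]
width: 0.0001
```

Run:
```python
from h import *
import cv2
F=[]
for i in range(4):
    s=monitor.get_state(); R=np.array(s['ee_rot']); F.append(R.T@s['ft_force'])
    im,_=viewer.read_camera('scene')
st(); print('F tool',np.mean(F,0).round(2),np.round(F,2)[:,2])
print(R.T@(np.array([.5198,.2732,.056])-s['tcp_pos']))
u,v,_=w2px('scene',[*S[2],.05]); u,v=int(u),int(v); print(u,v)
cv2.imwrite('pics/s2c.png',cv2.resize(im[v-40:v+30,u-45:u+45],None,fx=7,fy=7,interpolation=cv2.INTER_CUBIC))
f=lambda P:tuple(round((a-o)*7) for a,o in zip(w2px('scene',P)[:2],(u-45,v-40)))
for a in range(60,190,15): print(a,f([S[2][0]+.044*np.cos(np.radians(a)),S[2][1]+.044*np.sin(np.radians(a)),.056]))
print('tcp',f(s['tcp_pos']))
```

```text
t 6.8 tcp [0.5141 0.2671 0.0555] yaw 59.3 xz [-0.004 -0.004 -1.   ] F [0.02 0.56 0.23] w 0.0003 q [ 0.31  0.29  1.93 -0.    0.93 -2.3 ]
F tool [ 0.4   0.13 -0.19] [-0.09 -0.55 -0.01 -0.13]
[-0.00052692 -0.00176514  0.00819893]
297 221
60 (328, 243)
75 (306, 243)
90 (285, 245)
105 (266, 250)
120 (250, 256)
135 (239, 263)
150 (233, 271)
165 (233, 279)
180 (239, 287)
tcp (226, 277)
```

View pics/s2c.png

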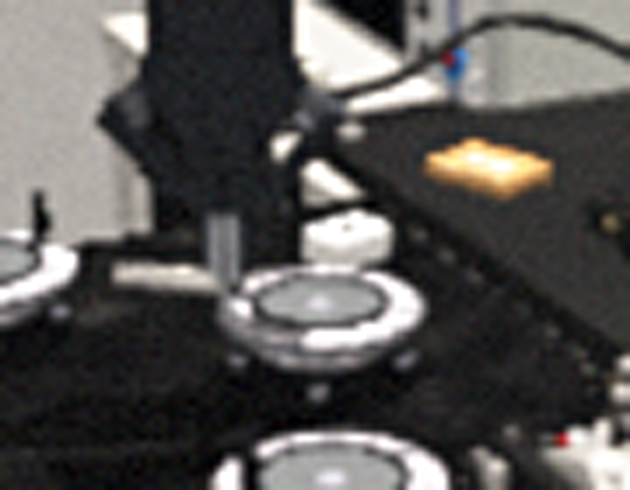

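The finger is at crop (225,260) and hides knob 2. There is no standing force, so I'll push on slowly and read the force while still moving.

servo_tool --targets '[0,0,0.1,0,0,0,0.2,0,0,0,0.3,0,0,0,0.4,0,0,0,0.5,0]'

```text
time: 7.3
tcp_pos: [0.5169, 0.2711, 0.0555]
ee_rot: [[-0.003, -0.86, 0.511], [-0.004, 0.511, 0.86], [-1.0, 0.0, -0.005]]
ft_force: [1.1, -3.9, -0.0]
width: -0.0001
```

Run:
```python
from h import *
F=[]
for i in range(4):
    s=monitor.get_state(); R=np.array(s['ee_rot']); F.append(R.T@s['ft_force'])
    im,_=viewer.read_camera('scene')
print('F tool',np.mean(F,0).round(2),np.round(F,2)[:,2],R.T@(np.array([.5198,.2732,.056])-s['tcp_pos']))
```

```text
F tool [ 0.09 -1.53 -1.99] [-2.76 -1.59 -2.37 -1.24] [-0.00050629 -0.00164283  0.00294357]
```

There's contact: a resistance of about 2.5 N that stays on. I'll let off at once, lift, and see where the knob stands.

servo_tool --targets '[0,0,-1,0,0,0,-2.5,0,-3,0,-3,0,-7,0,-3,0,-11,0,-3,0]'

```text
time: 8.0
tcp_pos: [0.5007, 0.2458, 0.1661]
ee_rot: [[-0.005, -0.859, 0.511], [-0.003, 0.511, 0.859], [-1.0, 0.003, -0.005]]
ft_force: [0.2, -0.1, 0.4]
width: 0.0001
```

Run:
```python
from h import *
s=st(); 
for i in (1,2,3):
    u,v,_=w2px('scene',[*S[i],.05]); u,v=int(u),int(v); Q,_=cloud('scene',(u-45,v-45,u+45,v+45)); print(i,knob(i,Q))
Q,_=cloud(); print([knob(i,Q) for i in (1,2,3)])
a=np.radians(-167.9); t=np.array([np.sin(a),-np.cos(a)])
kn=np.array([.4326,.0461])
for nm,yaw,sg in (('ccw',-77.9,1),('cw',102.1,1)):
    d=np.array([np.cos(np.radians(yaw)),np.sin(np.radians(yaw))]); P=kn-.03*d; print(nm,P,np.hypot(*P),go([*P,.17],yaw))
```

```text
t 8.0 tcp [0.5007 0.2458 0.1661] yaw 59.2 xz [-0.005 -0.003 -1.   ] F [ 0.24 -0.07  0.41] w 0.0001 q [ 0.28  0.1   1.92 -0.    1.13 -2.33]
1 (np.int64(10), array([0.459 , 0.3932, 0.0631]), np.float64(17.3))
2 (np.int64(12), array([0.5266, 0.2802, 0.0632]), np.float64(136.8))
3 (np.int64(18), array([0.4334, 0.045 , 0.0638]), np.float64(-166.3))
[(np.int64(0), array([nan, nan, nan]), np.float64(nan)), (np.int64(0), array([nan, nan, nan]), np.float64(nan)), (np.int64(13), array([0.4323, 0.0459, 0.0693]), np.float64(-167.8))]
ccw [0.42631144 0.0754335 ] 0.43293378132705546 (array([ -0.25,  -2.21, -18.57]), np.float64(2.394))
cw [0.43888856 0.0167665 ] 0.43920869866824963 (array([ -0.24,  -6.29, -22.97]), np.float64(-0.748))
```

Knob 2 stayed about 9 mm along and neither ran on nor sprang back, so turntable 2 is dry. Knob 1 rests at 17°. Next is turntable 3, pushed from its left with the y face of the fingers to stay clear of the micrometer stage.

servo_tool --targets '[0,-0.4,-4,0.145,0,-0.8,-8,0.29,0,-1.2,-12,0.435,0,-1.6,-15.5,0.58,0,-2.0,-18.1,0.725]'

```text
time: 8.7
tcp_pos: [0.4243, 0.0794, 0.165]
ee_rot: [[-0.004, -0.298, 0.954], [-0.001, 0.955, 0.298], [-1.0, -0.0, -0.005]]
ft_force: [-0.1, 0.2, -0.1]
width: 0.0001
```

Run:
```python
from h import *
s=st(); print(go([.4253,.0803,.058],12.1))
```

```text
t 8.7 tcp [0.4243 0.0794 0.165 ] yaw 17.3 xz [-0.004 -0.001 -1.   ] F [-0.12  0.21 -0.14] w 0.0001 q [-0.05 -0.2   2.21 -0.    1.14 -1.92]
(array([10.7 ,  0.05,  0.17]), np.float64(0.092))
```

servo_tool --targets '[3.5,0,0.1,0.09,7,0,0.2,0.09,9.5,0,0.2,0.09,10.5,0,0.2,0.09,10.5,0,0.2,0.09]'

```text
time: 9.2
tcp_pos: [0.4234, 0.08, 0.0576]
ee_rot: [[-0.01, -0.211, 0.977], [-0.001, 0.977, 0.211], [-1.0, 0.001, -0.01]]
ft_force: [-0.3, 0.3, 0.9]
width: 0.0
```

servo_tool --targets '[0,-0.3,0,0,0,-0.6,0,0,0,-0.9,0,0,0,-1.2,0,0,0,-1.2,0,0]'

```text
time: 9.7
tcp_pos: [0.4265, 0.0679, 0.0582]
ee_rot: [[-0.009, -0.211, 0.978], [-0.001, 0.978, 0.211], [-1.0, 0.001, -0.009]]
ft_force: [-0.5, 0.3, -0.3]
width: 0.0001
```

```bash
cat >> h.py <<'E'
def feel(P,n=2):
    F=[]
    for i in range(n):
        s=monitor.get_state(); R=np.array(s['ee_rot']); F.append(R.T@s['ft_force'])
        if i<n-1: viewer.read_camera('scene')
    st(); print('F tool',np.mean(F,0).round(2),'to P (mm, tool)',(R.T@(np.array(P)-s['tcp_pos'])*1000).round(1))
E
python3 -c "
from h import *
feel([.4326,.0461,.056])"
```

```text
t 9.75 tcp [0.4263 0.0681 0.058 ] yaw 12.2 xz [-0.009 -0.001 -1.   ] F [-0.11  0.25 -0.05] w 0.0004 q [-0.08 -0.02  2.27 -0.    0.9  -1.86]
F tool [ 0.19  0.31 -0.22] to P (mm, tool) [  2.  -22.8   1.5]
```

servo_tool --targets '[0,-0.1,0,0,0,-0.2,0,0,0,-0.3,0,0,0,-0.4,0,0,0,-0.4,0,0]'

```text
time: 10.25
tcp_pos: [0.4271, 0.0641, 0.058]
ee_rot: [[-0.01, -0.21, 0.978], [-0.001, 0.978, 0.21], [-1.0, 0.001, -0.009]]
ft_force: [0.7, 0.2, 0.9]
width: 0.0001
```

servo_tool --targets '[0,-0.1,0,0,0,-0.2,0,0,0,-0.3,0,0,0,-0.4,0,0,0,-0.4,0,0]'

```text
time: 10.75
tcp_pos: [0.4277, 0.0605, 0.0579]
ee_rot: [[-0.01, -0.21, 0.978], [0.0, 0.978, 0.21], [-1.0, 0.002, -0.01]]
ft_force: [-1.4, 3.2, -0.2]
width: 0.0004
```

```bash
python3 -c "
from h import *
feel([.4326,.0461,.056],3)"
```

```text
t 10.85 tcp [0.4277 0.0604 0.0579] yaw 12.1 xz [-0.01 -0.   -1.  ] F [-1.19  2.48 -0.  ] w 0.0001 q [-0.09 -0.02  2.27 -0.    0.9  -1.88]
F tool [-0.04  3.09 -0.36] to P (mm, tool) [  1.8 -15.    1.8]
```

The force is a steady 3 N, about 3 mm past contact. I'll let off, lift, and check whether it springs back, then locate the window precisely.

servo_tool --targets '[0,0.8,0,0,0,2,0,0,-3,2,0,0,-7,2,0,0,-11,2,0,0]'

```text
time: 11.35
tcp_pos: [0.4239, 0.0806, 0.1687]
ee_rot: [[-0.011, -0.211, 0.977], [-0.001, 0.977, 0.211], [-1.0, 0.001, -0.011]]
ft_force: [0.3, 0.2, 0.5]
width: 0.0
```

Run:
```python
from h import *
import cv2
s=st()
u,v,_=w2px('scene',[*S[3],.05]); u,v=int(u),int(v); Q,_=cloud('scene',(u-45,v-45,u+45,v+45),save='pics/sc3.png'); print(knob(3,Q))
im=cv2.imread('pics/top0.png'); b=cv2.resize(im[215:275,389:449],None,fx=8,fy=8,interpolation=cv2.INTER_CUBIC); g=cv2.cvtColor(b,cv2.COLOR_BGR2GRAY)
T=lambda x,y,z: px2w('top',389+(x+.5)/8-.5,215+(y+.5)/8-.5,z=z)
for thr in (190,205,220,232):
    m=(g>thr).astype(np.uint8); n,l,stt,c=cv2.connectedComponentsWithStats(m); i=l[240,248]
    cs,_=cv2.findContours((l==i).astype(np.uint8),cv2.RETR_EXTERNAL,cv2.CHAIN_APPROX_NONE); e=cv2.fitEllipse(cs[0])
    print(thr,stt[i,4],[np.round(x,1) for x in e],T(*e[0],.025).round(4), 'diam mm',np.array(e[1])/8/550*1.47*1000)
m=(g>110).astype(np.uint8); n,l,stt,c=cv2.connectedComponentsWithStats(m); i=l[240,248]
cs,_=cv2.findContours((l==i).astype(np.uint8),cv2.RETR_EXTERNAL,cv2.CHAIN_APPROX_NONE); r=cv2.minAreaRect(cs[0]); B=cv2.boxPoints(r)
W=np.array([T(x,y,.012) for x,y in B]); 
for k in range(2): d=W[k+1]-W[k]; print('pad side',np.hypot(*d[:2]).round(4),np.degrees(np.arctan2(d[1],d[0])).round(1))
print('pad centre',W.mean(0).round(4))
```

```text
t 11.35 tcp [0.4239 0.0806 0.1687] yaw 12.2 xz [-0.011 -0.001 -1.   ] F [0.3  0.17 0.46] w 0.0 q [-0.05 -0.2   2.2  -0.    1.15 -1.83]
(np.int64(18), array([0.433 , 0.044 , 0.0643]), np.float64(-165.2))
190 20301 [array([246.8, 243.3]), array([150.8, 173.3]), np.float64(138.6)] [ 0.4768 -0.3007  0.025 ] diam mm [50.36816046 57.9102821 ]
205 18635 [array([248.9, 246.7]), array([149.7, 156.7]), np.float64(116.6)] [ 0.4756 -0.3013  0.025 ] diam mm [49.99902202 52.36634383]
220 17666 [array([248.9, 246.8]), array([146.1, 152.1]), np.float64(113.1)] [ 0.4756 -0.3013  0.025 ] diam mm [48.8236884  50.80862763]
232 16711 [array([248.9, 246.7]), array([142.1, 147.9]), np.float64(107.1)] [ 0.4756 -0.3013  0.025 ] diam mm [47.48155403 49.4146637 ]
pad side 0.061 -41.3
pad side 0.0752 -132.0
pad centre [ 0.4762 -0.3033  0.012 ]
```

Knob 3 is back at its starting angle, so turntable 3 is the stuck one and turntable 1 the good one. The window is at (0.4756, −0.3013), its pad's short side points at 139°, and I'll grip with the jaws along that line at yaw −131°, since yaw +49° would take the last joint out of range.

servo_tool --targets '[-2.5,-1,0,0.145,-5,-5,-0.4,0.29,-5,-9.5,-0.7,0.435,-5,-14,-1.1,0.58,-5,-18.5,-1.5,0.725]'

```text
time: 11.9
tcp_pos: [0.4533, -0.1047, 0.2275]
ee_rot: [[0.004, 0.494, 0.869], [-0.003, 0.869, -0.494], [-1.0, -0.001, 0.005]]
ft_force: [0.5, 0.4, -0.0]
width: -0.0002
```

Run:
```python
from h import *
s=st(); print(go([.4756,-.3013,.20],-131.3))
```

```text
t 11.9 tcp [ 0.4533 -0.1047  0.2275] yaw -29.6 xz [ 0.004 -0.003 -1.   ] F [ 0.51  0.37 -0.02] w -0.0002 q [-0.45 -0.19  2.08 -0.    1.25 -1.5 ]
(array([  2.82, -15.99,  11.64]), np.float64(1.775))
```

servo_tool --targets '[0,-3.3,2.4,0.145,0,-6.8,4.9,0.29,0,-10.3,7.5,0.435,0,-13.5,9.8,0.58,0,-16,11.6,0.725]' --claw -1

```text
time: 12.4
tcp_pos: [0.4753, -0.303, 0.2279]
ee_rot: [[0.004, 0.949, 0.317], [-0.004, 0.317, -0.949], [-1.0, 0.002, 0.005]]
ft_force: [-0.6, 0.3, -0.5]
width: 0.0727
```

servo_tool --targets '[0,0,0,0.145,0,0,0,0.29,0,0,0,0.435,0,0,0,0.58,0,0,0,0.725]'

```text
time: 12.9
tcp_pos: [0.4756, -0.3026, 0.2275]
ee_rot: [[0.004, 0.918, -0.397], [-0.005, -0.397, -0.918], [-1.0, 0.005, 0.003]]
ft_force: [0.7, 0.1, -0.3]
width: 0.0851
```

Run:
```python
from h import *
s=st(); print(go([.4756,-.3013,.06],-131.3))
```

```text
t 12.9 tcp [ 0.4756 -0.3026  0.2275] yaw -113.4 xz [ 0.004 -0.005 -1.   ] F [ 0.69  0.06 -0.29] w 0.0851 q [-0.75  0.04  1.86 -0.    1.23 -0.34]
(array([16.75, -0.14, -0.17]), np.float64(0.312))
```

servo_tool --targets '[4,0,0,0.145,8,-0.1,-0.1,0.29,12,-0.1,-0.2,0.312,15.5,-0.1,-0.2,0.312,16.5,-0.1,-0.2,0.312]'

```text
time: 13.4
tcp_pos: [0.4739, -0.2984, 0.0578]
ee_rot: [[-0.003, 0.752, -0.659], [0.0, -0.659, -0.752], [-1.0, -0.002, 0.002]]
ft_force: [-0.6, 0.2, -0.3]
width: 0.0851
```

Run:
```python
from h import *
import cv2
s=st(); print(go([.4756,-.3013,.0105],-131.3))
u,v,_=w2px('scene',[.4756,-.3013,.03]); u,v=int(u),int(v); print(u,v)
im,D=viewer.read_camera('scene'); np.save('pics/sw.npy',D)
cv2.imwrite('pics/sw.png',cv2.resize(im[v-60:v+40,u-60:u+60],None,fx=6,fy=6,interpolation=cv2.INTER_CUBIC))
f=lambda P:tuple(round((a-o)*6) for a,o in zip(w2px('scene',P)[:2],(u-60,v-60)))
R=np.array(s['ee_rot']);t=s['tcp_pos']
for y in (-.0425,.0425,-.057,.057):
  for dx in (0,-.013): print(y,dx,f(t+R[:,1]*y+R[:,0]*dx))
```

```text
t 13.4 tcp [ 0.4739 -0.2984  0.0578] yaw -131.2 xz [-0.003  0.    -1.   ] F [-0.56  0.23 -0.32] w 0.0851 q [-0.74  0.25  1.97 -0.    0.92 -0.02]
(array([4.72, 0.33, 0.1 ]), np.float64(0.001))
357 307
-0.0425 0 (257, 291)
-0.0425 -0.013 (258, 264)
0.0425 0 (461, 320)
0.0425 -0.013 (463, 293)
-0.057 0 (223, 287)
-0.057 -0.013 (224, 260)
0.057 0 (497, 326)
0.057 -0.013 (499, 298)
```

View pics/sw.png

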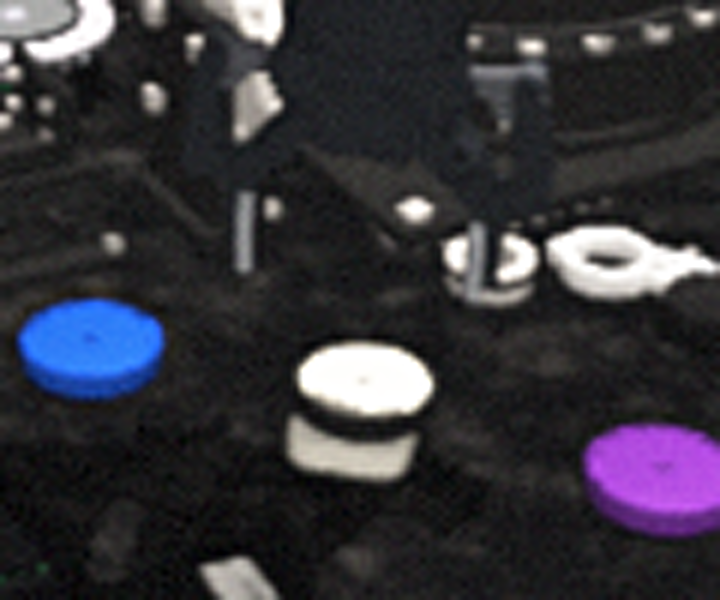

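The fingertips are at (243,270) and (478,298), straddling the pale window (365,380) symmetrically, with the blue disc at (92,345) and the purple one at (655,475) both clear. I'll cross-check the window's position from this view.

Run:
```python
from h import *
P=px2w('scene',297+365/6,247+380/6,z=.025); print('scene est',P.round(4)); 
for z in(.0575,.0105): print(go([.4756,-.3013,z],-131.3))
```

```text
scene est [ 0.4751 -0.3046  0.025 ]
(array([0.07, 0.27, 0.09]), np.float64(0.001))
(array([4.77, 0.27, 0.09]), np.float64(0.001))
```

servo_tool --targets '[1,0.3,0.2,0,2.2,0.35,0.2,0,3.4,0.35,0.2,0,4.4,0.35,0.2,0,4.7,0.35,0.2,0]'

```text
time: 13.95
tcp_pos: [0.4749, -0.3022, 0.01]
ee_rot: [[-0.003, 0.752, -0.659], [0.001, -0.659, -0.752], [-1.0, -0.003, 0.002]]
ft_force: [-0.5, 0.1, 0.6]
width: 0.0856
```

Run:
```python
from h import *
s=st(); print(go([.4754,-.3027,.0105],-131.3))
```

```text
t 13.95 tcp [ 0.4749 -0.3022  0.01  ] yaw -131.2 xz [-0.003  0.001 -1.   ] F [-0.49  0.14  0.58] w 0.0856 q [-0.75  0.33  1.98 -0.    0.84 -0.03]
(array([-0.05,  0.07,  0.  ]), np.float64(0.001))
```

servo_tool --targets '[0,0,0,0,0,0,0,0,0,0,0,0,0,0,0,0,0,0,0,0]' --claw 1

```text
time: 14.45
tcp_pos: [0.4755, -0.3027, 0.0109]
ee_rot: [[-0.002, 0.752, -0.659], [-0.0, -0.659, -0.752], [-1.0, -0.001, 0.002]]
ft_force: [0.4, -0.1, 2.1]
width: 0.0584
```

servo_tool --targets '[-0.5,0,0,0,-1.5,0,0,0,-3,0,0,0,-5,0,0,0,-5,0,0,0]'

```text
time: 14.95
tcp_pos: [0.4776, -0.3046, 0.065]
ee_rot: [[0.003, 0.752, -0.659], [-0.005, -0.659, -0.752], [-1.0, 0.006, 0.002]]
ft_force: [0.3, -0.5, 0.2]
width: 0.058
```

Run:
```python
from h import *
import cv2
s=st(); t=np.array(s['tcp_pos']); R=np.array(s['ee_rot'])
u,v,_=w2px('scene',t+[0,0,.02]); u,v=int(u),int(v); print(u,v)
im,D=viewer.read_camera('scene')
cv2.imwrite('pics/sg.png',cv2.resize(im[v-40:v+35,u-45:u+45],None,fx=8,fy=8,interpolation=cv2.INTER_CUBIC))
f=lambda P:tuple(round((a-o)*8) for a,o in zip(w2px('scene',P)[:2],(u-45,v-40)))
print('tcp',f(t)); 
for h in (.005,.01,.015,.02): print(h,[f(t+[0,0,h]+R[:,1]*y) for y in(-.035,0,.035)])
```

```text
t 14.95 tcp [ 0.4776 -0.3046  0.065 ] yaw -131.2 xz [ 0.003 -0.005 -1.   ] F [ 0.33 -0.47  0.17] w 0.058 q [-0.75  0.24  1.96 -0.    0.93 -0.03]
359 289
tcp (363, 378)
0.005 [(252, 349), (364, 364), (478, 379)]
0.01 [(252, 335), (365, 350), (479, 365)]
0.015 [(253, 321), (366, 336), (480, 351)]
0.02 [(253, 307), (366, 322), (481, 337)]
```

View pics/sg.png

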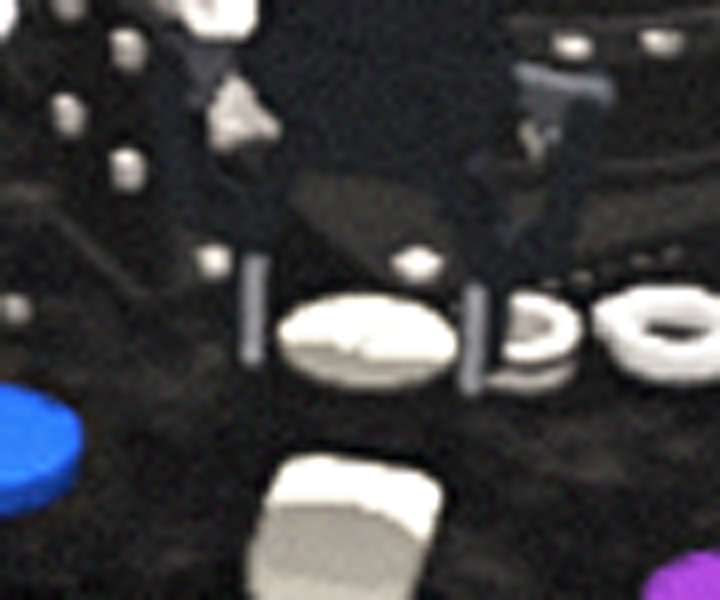

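The window is gripped level: its face centre is at (368,340) and the pads are at (253,310) and (472,340). It sits centred along the pads to about 1 mm. The fingertips are only about 3 mm above the window's bottom, so I'll let it go about 1 mm above the floor, already inside the lip. Now over to turntable 1.

servo_tool --targets '[-4,0,0,0,-8,-1.5,-1.5,0,-12,-4,-4,0,-16,-7,-6.8,0,-17.5,-10,-9.6,0]'

```text
time: 15.5
tcp_pos: [0.4654, -0.1683, 0.239]
ee_rot: [[0.005, 0.751, -0.661], [-0.006, -0.661, -0.751], [-1.0, 0.007, 0.001]]
ft_force: [0.5, 0.3, -0.4]
width: 0.0582
```

servo_tool --targets '[0,-3.2,-3.1,0,0,-6.4,-6.2,0,0,-9.6,-9.3,0,0,-12.8,-12.4,0,0,-16,-15.5,0]'

```text
time: 16.0
tcp_pos: [0.4467, 0.0555, 0.2369]
ee_rot: [[0.004, 0.75, -0.661], [-0.006, -0.661, -0.751], [-1.0, 0.007, 0.002]]
ft_force: [1.3, 0.5, -0.7]
width: 0.058
```

Run:
```python
from h import *
s=st(); print(go([.4177,.3804,.15],-131.2))
```

```text
t 16.0 tcp [0.4467 0.0555 0.2369] yaw -131.4 xz [ 0.004 -0.006 -1.   ] F [ 1.28  0.53 -0.75] w 0.058 q [-0.1  -0.24  2.1  -0.01  1.27  0.62]
(array([  8.49, -23.7 , -22.48]), np.float64(-0.003))
```

servo_tool --targets '[0,-3.2,-3.1,0,0,-6.4,-6.2,0,0,-9.6,-9.2,0,0,-12.8,-12.2,0,0,-16,-15.2,0]'

```text
time: 16.5
tcp_pos: [0.426, 0.277, 0.2347]
ee_rot: [[0.003, 0.751, -0.661], [-0.006, -0.661, -0.751], [-1.0, 0.006, 0.003]]
ft_force: [0.5, -0.8, -0.9]
width: 0.0581
```

servo_tool --targets '[0,-3,-2.8,0,2,-5.5,-5.2,0,5,-7.2,-6.8,0,8,-7.7,-7.2,0,10,-7.7,-7.2,0]'

```text
time: 17.0
tcp_pos: [0.414, 0.3815, 0.1303]
ee_rot: [[-0.001, 0.752, -0.659], [-0.009, -0.659, -0.752], [-1.0, 0.005, 0.007]]
ft_force: [-0.7, -0.6, -0.7]
width: 0.0584
```

Run:
```python
from h import *
s=st(); print(go([.4177,.3804,.065],-131.3))
```

```text
t 17.0 tcp [0.414  0.3815 0.1303] yaw -131.2 xz [-0.001 -0.009 -1.   ] F [-0.67 -0.59 -0.67] w 0.0584 q [ 0.57  0.15  1.93 -0.01  1.06  1.29]
(array([ 6.53,  0.32, -0.21]), np.float64(0.001))
```

servo_tool --targets '[1.5,0.2,-0.1,0,3,0.3,-0.2,0,4.5,0.3,-0.2,0,6,0.3,-0.2,0,6.4,0.3,-0.2,0]'

```text
time: 17.5
tcp_pos: [0.4167, 0.3797, 0.0644]
ee_rot: [[-0.004, 0.752, -0.659], [-0.01, -0.659, -0.752], [-1.0, 0.004, 0.01]]
ft_force: [0.1, 0.8, -0.8]
width: 0.058
```

Run:
```python
from h import *
import cv2
s=st(); print(go([.4177,.3804,.040],-131.3)); t=np.array(s['tcp_pos']); R=np.array(s['ee_rot'])
im,D=viewer.read_camera('scene')
u,v,_=w2px('scene',[*S[1],.05]); u,v=int(u),int(v); print(u,v)
cv2.imwrite('pics/sp.png',cv2.resize(im[v-30:v+22,u-34:u+34],None,fx=11,fy=11,interpolation=cv2.INTER_CUBIC))
f=lambda P:tuple(round((a-o)*11) for a,o in zip(w2px('scene',P)[:2],(u-34,v-30)))
print('face pred',f(t+[0,0,.0141]),'seat z.04',f([*S[1],.04]),'lipTop',f([*S[1],.0426]))
for a in range(0,360,45):
    c=np.array([np.cos(np.radians(a)),np.sin(np.radians(a))]); print(a,'plat',f([*(S[1]+.052*c),.04]),'win',f([*(t[:2]+.025*c),t[2]+.0141]))
```

```text
t 17.5 tcp [0.4167 0.3797 0.0644] yaw -131.3 xz [-0.004 -0.01  -1.   ] F [ 0.12  0.84 -0.77] w 0.058 q [ 0.56  0.25  1.96 -0.01  0.94  1.29]
(array([ 2.44,  0.02, -0.15]), np.float64(0.001))
248 216
face pred (369, 251) seat z.04 (379, 358) lipTop (378, 351)
0 plat (526, 334) win (441, 240)
45 plat (448, 307) win (403, 227)
90 plat (331, 309) win (346, 228)
135 plat (240, 340) win (302, 242)
180 plat (228, 383) win (296, 262)
225 plat (306, 413) win (334, 276)
270 plat (429, 410) win (393, 274)
315 plat (520, 377) win (438, 259)
```

View pics/sp.png

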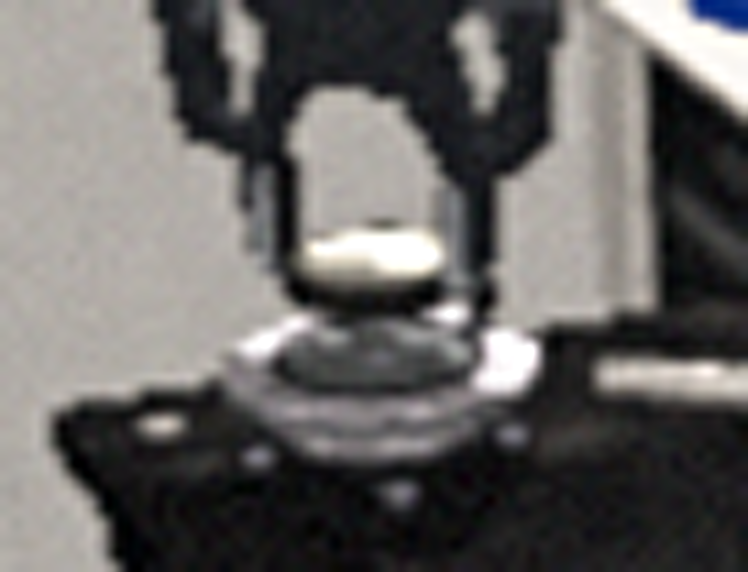

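The window face is centred at (372,255) above the platter, whose centre is at about (384,355). That relative offset agrees with prediction to about 1 mm. I'll correct it and lower slowly.

servo_tool --targets '[0.5,0.1,-0.15,0,1,0.1,-0.15,0,1.5,0.1,-0.15,0,1.8,0.1,-0.15,0,1.9,0.1,-0.15,0]'

```text
time: 18.05
tcp_pos: [0.4182, 0.38, 0.0452]
ee_rot: [[-0.004, 0.752, -0.659], [-0.01, -0.659, -0.752], [-1.0, 0.004, 0.01]]
ft_force: [-0.2, -0.1, -1.1]
width: 0.0582
```

Run:
```python
from h import *
s=st(); print(go([.4183,.3801,.0405],-131.3))
```

```text
t 18.05 tcp [0.4182 0.38   0.0452] yaw -131.3 xz [-0.004 -0.01  -1.   ] F [-0.17 -0.13 -1.06] w 0.0582 q [ 0.56  0.28  1.96 -0.01  0.91  1.29]
(array([ 0.47, -0.01, -0.02]), np.float64(0.001))
```

servo_tool --targets '[0.1,0,0,0,0.2,0,0,0,0.3,0,0,0,0.4,0,0,0,0.4,0,0,0]'

```text
time: 18.55
tcp_pos: [0.4182, 0.3799, 0.0411]
ee_rot: [[-0.004, 0.752, -0.659], [-0.01, -0.659, -0.752], [-1.0, 0.004, 0.011]]
ft_force: [0.1, -0.2, -0.6]
width: 0.0585
```

```bash
python3 -c "
from h import *
feel([.4183,.3801,.0405],3)"
```

```text
t 18.65 tcp [0.4183 0.3799 0.0412] yaw -131.3 xz [-0.004 -0.01  -1.   ] F [ 0.81  0.38 -1.58] w 0.0583 q [ 0.56  0.29  1.96 -0.01  0.9   1.29]
F tool [ 1.08  0.19 -0.49] to P (mm, tool) [ 0.7 -0.1 -0.2]
```

servo_tool --targets '[0.05,0,0,0,0.1,0,0,0,0.12,0,0,0,0.12,0,0,0,0.12,0,0,0]'

```text
time: 19.15
tcp_pos: [0.4182, 0.3799, 0.04]
ee_rot: [[-0.004, 0.752, -0.659], [-0.01, -0.659, -0.752], [-1.0, 0.004, 0.01]]
ft_force: [1.0, -0.1, -0.2]
width: 0.0583
```

```bash
python3 -c "
from h import *
feel([.4183,.3801,.0405],4)"
```

```text
t 19.3 tcp [0.4182 0.3799 0.0401] yaw -131.3 xz [-0.004 -0.01  -1.   ] F [-0.02 -0.04  0.27] w 0.0582 q [ 0.56  0.29  1.96 -0.01  0.9   1.29]
F tool [0.2  0.17 0.02] to P (mm, tool) [-0.4 -0.1 -0.2]
```

servo_tool --targets '[0,0,0,0,0,0,0,0,0,0,0,0,0,0,0,0,0,0,0,0]' --claw -0.75

```text
time: 19.8
tcp_pos: [0.4183, 0.3799, 0.0401]
ee_rot: [[-0.004, 0.752, -0.659], [-0.01, -0.659, -0.752], [-1.0, 0.004, 0.01]]
ft_force: [0.2, -0.4, -0.1]
width: 0.0747
```

servo_tool --targets '[-1,0,0,0,-3,0,0,0,-6,0,0,0,-9,0,0,0,-12,0,0,0]'

```text
time: 20.3
tcp_pos: [0.4187, 0.3812, 0.1621]
ee_rot: [[-0.003, 0.752, -0.659], [-0.01, -0.659, -0.752], [-1.0, 0.004, 0.01]]
ft_force: [-0.5, -0.6, 0.0]
width: 0.0746
```

Run:
```python
from h import *
import cv2
s=st(); u,v,_=w2px('scene',[*S[1],.05]); u,v=int(u),int(v)
Q,_=cloud('scene',(u-34,v-30,u+34,v+22),save='pics/sr.png'); print(knob(1,Q))
im=cv2.imread('pics/sr.png'); cv2.imwrite('pics/src.png',cv2.resize(im[v-30:v+22,u-34:u+34],None,fx=11,fy=11,interpolation=cv2.INTER_CUBIC))
f=lambda P:tuple(round((a-o)*11) for a,o in zip(w2px('scene',P)[:2],(u-34,v-30)))
k=(np.hypot(*(Q[:,:2]-S[1]).T)<.022)&(Q[:,2]<.08); print(k.sum(),np.percentile(Q[k,2],[10,50,90]).round(4))
A=np.c_[Q[k,:2]-S[1],np.ones(k.sum())]; print('plane',np.linalg.lstsq(A,Q[k,2],rcond=None)[0].round(4))
print('face pred',f([*S[1],.053]))
```

```text
t 20.3 tcp [0.4187 0.3812 0.1621] yaw -131.3 xz [-0.003 -0.01  -1.   ] F [-0.48 -0.59  0.  ] w 0.0746 q [ 0.56  0.12  1.9  -0.01  1.13  1.29]
(np.int64(10), array([0.4597, 0.3944, 0.0626]), np.float64(18.4))
43 [0.0506 0.0524 0.0545]
plane [-0.0215  0.0219  0.0524]
face pred (377, 322)
```

View pics/src.png

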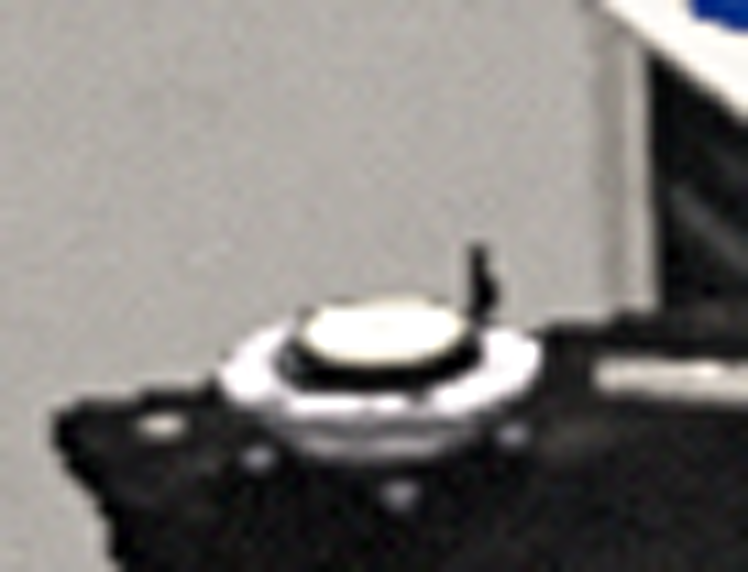

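The window sits within the lip, with its face centred at (386,331) over the platter centre (384,355) and its rim dark all round. Its height reads 52.4 mm against 53 expected. The knob is at (483,280), about 18°. I'll shut the gripper, move aside, and check flatness in the top view before spinning.

servo_tool --targets '[0,0,-1.1,-0.145,0,0,-2.2,-0.29,0,0.1,-3.4,-0.435,0,0.1,-4.6,-0.58,0,0.1,-5.7,-0.725]' --claw 1

```text
time: 20.85
tcp_pos: [0.4603, 0.4258, 0.169]
ee_rot: [[0.006, 1.0, 0.011], [-0.004, 0.011, -1.0], [-1.0, 0.006, 0.004]]
ft_force: [0.8, -1.1, 0.4]
width: 0.0017
```

Run:
```python
from h import *
s=st(); print(go([.457,.423,.060],-80)); 
for cam in('top','scene'):
    Q=[];
    u,v,_=w2px(cam,[*S[1],.05]); u,v=int(u),int(v)
    for i in range(4): Q.append(cloud(cam,(u-34,v-30,u+34,v+30))[0])
    Q=np.vstack(Q); print(cam,knob(1,Q))
    c=np.array([.4183,.3801]); k=(np.hypot(*(Q[:,:2]-c).T)<.023)&(Q[:,2]<.07)&(Q[:,2]>.045)
    A=np.c_[Q[k,:2]-c,np.ones(k.sum())]; print(k.sum(),'med z',np.median(Q[k,2]).round(4),'plane',np.linalg.lstsq(A,Q[k,2],rcond=None)[0].round(4))
    if cam=='top':
        k=(np.hypot(*(Q[:,:2]-c).T)<.04)&(Q[:,2]<.06)&(Q[:,2]>.048); print('win centre(top)',cv2.minEnclosingCircle(Q[k,:2].astype(np.float32)) if 'cv2' in globals() else Q[k].mean(0))
```

```text
t 20.85 tcp [0.4603 0.4258 0.169 ] yaw -89.4 xz [ 0.006 -0.004 -1.   ] F [ 0.81 -1.07  0.38] w 0.0017 q [ 0.59  0.24  1.75 -0.01  1.15  0.58]
(array([10.89, -0.4 ,  0.23]), np.float64(-0.163))
top (np.int64(62), array([0.4581, 0.3936, 0.0669]), np.float64(18.1))
926 med z 0.0522 plane [-0.0154 -0.0025  0.0522]
win centre(top) [0.41891535 0.37923863 0.05252123]
scene (np.int64(37), array([0.4591, 0.3931, 0.0638]), np.float64(17.0))
167 med z 0.0522 plane [-0.0013  0.0154  0.0523]
```

The two views' fitted slopes disagree with each other and stay under 1°, so the window is flat, at 52.2 mm. Now I'll go down behind knob 1, which is at (0.459, 0.3934).

servo_tool --targets '[3,-0.2,0.1,-0.13,6,-0.5,0.2,-0.13,9,-0.6,0.2,-0.13,10.5,-0.6,0.2,-0.13,10.8,-0.6,0.2,-0.13]'

```text
time: 21.75
tcp_pos: [0.4527, 0.4215, 0.0581]
ee_rot: [[0.002, 0.991, 0.133], [-0.007, 0.133, -0.991], [-1.0, 0.001, 0.007]]
ft_force: [-0.0, 0.4, -1.0]
width: 0.0003
```

Run:
```python
from h import *
s=st(); print(go([.4565,.4115,.060],-82)); feel([.459,.3934,.06],1)
```

```text
t 21.75 tcp [0.4527 0.4215 0.0581] yaw -82.4 xz [ 0.002 -0.007 -1.   ] F [-0.01  0.4  -1.01] w 0.0003 q [ 0.59  0.36  1.83 -0.01  0.96  0.46]
(array([-0.18,  0.24,  1.04]), np.float64(-0.006))
t 21.75 tcp [0.4527 0.4215 0.0581] yaw -82.4 xz [ 0.002 -0.007 -1.   ] F [-0.01  0.4  -1.01] w 0.0003 q [ 0.59  0.36  1.83 -0.01  0.96  0.46]
F tool [ 1.01  0.05 -0.41] to P (mm, tool) [-1.7  2.5 28.7]
```

servo_tool --targets '[-0.1,0.2,0.4,0,-0.2,0.25,0.8,0,-0.2,0.25,1.2,0,-0.2,0.25,1.4,0,-0.2,0.25,1.4,0]'

```text
time: 22.25
tcp_pos: [0.4575, 0.4078, 0.061]
ee_rot: [[0.003, 0.991, 0.132], [-0.006, 0.132, -0.991], [-1.0, 0.002, 0.007]]
ft_force: [-1.0, 0.3, -0.3]
width: 0.0002
```

servo_tool --targets '[0,0,0.2,0,0,0,0.55,0,0,0,1.05,0,0,0,1.65,0,0,0,2.25,0]'

```text
time: 22.75
tcp_pos: [0.4605, 0.3849, 0.061]
ee_rot: [[0.002, 0.991, 0.132], [-0.007, 0.133, -0.991], [-1.0, 0.001, 0.007]]
ft_force: [0.1, 0.7, 0.1]
width: -0.0001
```

servo_tool --targets '[0,0,-0.3,0,-1,0,-1,0,-4,0,-1.5,0,-7,0,-1.5,0,-10,0,-1.5,0]'

```text
time: 23.25
tcp_pos: [0.4581, 0.4014, 0.1629]
ee_rot: [[0.003, 0.991, 0.133], [-0.006, 0.133, -0.991], [-1.0, 0.002, 0.006]]
ft_force: [-0.7, 0.1, -0.6]
width: 0.0003
```

Run:
```python
from h import *
st(); u,v,_=w2px('scene',[*S[1],.05]); u,v=int(u),int(v)
for i in range(14):
    t=monitor.get_state()['time']
    Q,_=cloud('scene',(u-34,v-30,u+34,v+22),save='pics/sf.png')
    if i%3==0: print(round(t,2),knob(1,Q))
```

```text
t 23.25 tcp [0.4581 0.4014 0.1629] yaw -82.3 xz [ 0.003 -0.006 -1.   ] F [-0.73  0.12 -0.59] w 0.0003 q [ 0.56  0.21  1.8  -0.01  1.13  0.43]
23.25 (np.int64(13), array([0.4423, 0.3431, 0.0627]), np.float64(-56.6))
23.4 (np.int64(11), array([0.4375, 0.3412, 0.0645]), np.float64(-63.2))
23.55 (np.int64(11), array([0.4343, 0.3388, 0.064 ]), np.float64(-68.2))
23.7 (np.int64(11), array([0.4298, 0.3367, 0.0645]), np.float64(-74.5))
23.85 (np.int64(10), array([0.4277, 0.3359, 0.0641]), np.float64(-77.4))
```

The window runs on with the platter: the knob turned from about −10° at release (22.75 s) to −57° at 23.25 s, and was still at 0.6–0.8 rad/s around 23.4 s. That should satisfy the 0.6 s, but the margin is small. There's plenty of time, so I'll spin it once more a little faster, after it rests.

servo_tool --targets '[0,-2.5,2,-0.1,0,-5,4,-0.2,0,-7.5,6,-0.21,0,-9,7,-0.21,0,-9,7,-0.21]'

```text
time: 24.45
tcp_pos: [0.3767, 0.3179, 0.1605]
ee_rot: [[0.001, 0.942, 0.336], [-0.008, 0.336, -0.942], [-1.0, -0.002, 0.007]]
ft_force: [0.0, 0.1, 0.4]
width: -0.0
```

servo_tool --targets '[0,0,0,0,0,0,0,0,0,0,0,0,0,0,0,0,0,0,0,0]'

```text
time: 24.95
tcp_pos: [0.377, 0.3182, 0.1605]
ee_rot: [[0.001, 0.942, 0.336], [-0.008, 0.336, -0.942], [-1.0, -0.002, 0.007]]
ft_force: [0.3, 0.2, -0.3]
width: -0.0
```

Run:
```python
from h import *
st(); c=np.array([.4183,.3801])
A=[]
for cam in('top','scene','scene'):
    u,v,_=w2px(cam,[*S[1],.05]); u,v=int(u),int(v)
    Q,_=cloud(cam,(u-34,v-30,u+34,v+30)); k=knob(1,Q); print(k); A.append(k)
a=np.radians(A[-1][2]); kn=c+.044*np.array([np.cos(a),np.sin(a)]); d=np.array([.94,.342]); print('knob',kn.round(4))
for b in(.036,.022): P=kn-b*d; print(b,P.round(4),go([*P,.061],-70))
```

```text
t 24.95 tcp [0.377  0.3182 0.1605] yaw -70.4 xz [ 0.001 -0.008 -1.   ] F [ 0.34  0.21 -0.27] w -0.0 q [ 0.5  -0.04  2.08 -0.01  1.11  0.16]
(np.int64(16), array([0.4177, 0.3357, 0.0682]), np.float64(-90.0))
(np.int64(12), array([0.4176, 0.3352, 0.0637]), np.float64(-90.1))
(np.int64(13), array([0.417 , 0.336 , 0.0631]), np.float64(-90.9))
knob [0.4176 0.3361]
0.036 [0.3838 0.3238] (array([ 9.94,  0.87, -0.38]), np.float64(-0.007))
0.022 [0.3969 0.3286] (array([ 9.94,  2.27, -0.39]), np.float64(-0.007))
```

servo_tool --targets '[3,0.2,-0.1,0,6,0.4,-0.3,0,8.5,0.6,-0.4,0,9.7,0.6,-0.4,0,9.8,0.6,-0.4,0]'

```text
time: 25.6
tcp_pos: [0.3799, 0.3223, 0.0607]
ee_rot: [[-0.003, 0.942, 0.336], [-0.01, 0.336, -0.942], [-1.0, -0.006, 0.008]]
ft_force: [0.5, -0.0, -0.1]
width: -0.0001
```

```bash
python3 -c "
from h import *
feel([.4176,.3361,.061],1)"
```

```text
t 25.6 tcp [0.3799 0.3223 0.0607] yaw -70.4 xz [-0.003 -0.01  -1.   ] F [ 0.5  -0.04 -0.06] w -0.0001 q [ 0.5   0.12  2.12 -0.01  0.91  0.17]
F tool [0.06 0.46 0.2 ] to P (mm, tool) [-0.5 40.1 -0.3]
```

servo_tool --targets '[0,0.4,0,0,0,0.9,0,0,0,1.4,0,0,0,1.8,0,0,0,1.8,0,0]'

```text
time: 26.1
tcp_pos: [0.398, 0.3288, 0.0614]
ee_rot: [[-0.001, 0.942, 0.335], [-0.009, 0.335, -0.942], [-1.0, -0.004, 0.008]]
ft_force: [-0.1, 0.1, -0.2]
width: -0.0001
```

servo_tool --targets '[0,0.3,0,0,0,0.8,0,0,0,1.5,0,0,0,2.3,0,0,0,3.1,0,0]'

```text
time: 26.6
tcp_pos: [0.4281, 0.3395, 0.0613]
ee_rot: [[-0.001, 0.942, 0.335], [-0.009, 0.335, -0.942], [-1.0, -0.004, 0.008]]
ft_force: [-0.4, -0.0, 0.7]
width: -0.0003
```

servo_tool --targets '[0,-0.5,0,0,-1,-1.2,0,0,-4,-1.5,0,0,-7,-1.5,0,0,-10,-1.5,0,0]'

```text
time: 27.1
tcp_pos: [0.4128, 0.335, 0.1627]
ee_rot: [[-0.002, 0.942, 0.336], [-0.009, 0.336, -0.942], [-1.0, -0.005, 0.008]]
ft_force: [0.3, 0.9, -0.1]
width: 0.0001
```

Run:
```python
from h import *
import cv2
st(); u,v,_=w2px('scene',[*S[1],.05]); u,v=int(u),int(v)
for i in range(16):
    t=monitor.get_state()['time']
    Q,_=cloud('scene',(u-34,v-30,u+34,v+22),save='pics/sf.png')
    if i%3==0: print(round(t,2),knob(1,Q))
im=cv2.imread('pics/sf.png'); cv2.imwrite('pics/sfc.png',cv2.resize(im[v-30:v+22,u-34:u+34],None,fx=11,fy=11,interpolation=cv2.INTER_CUBIC))
```

```text
t 27.1 tcp [0.4128 0.335  0.1627] yaw -70.4 xz [-0.002 -0.009 -1.   ] F [ 0.28  0.94 -0.06] w 0.0001 q [ 0.49  0.04  1.98 -0.01  1.12  0.16]
27.1 (np.int64(12), array([0.4604, 0.3809, 0.0633]), np.float64(0.7))
27.25 (np.int64(11), array([0.4599, 0.3924, 0.0642]), np.float64(15.9))
27.4 (np.int64(12), array([0.4555, 0.4041, 0.0633]), np.float64(32.1))
27.55 (np.int64(11), array([0.4473, 0.4094, 0.0643]), np.float64(44.4))
27.7 (np.int64(10), array([0.4405, 0.417 , 0.0638]), np.float64(58.1))
27.85 (np.int64(12), array([0.4311, 0.4217, 0.0638]), np.float64(72.1))
```

View pics/sfc.png

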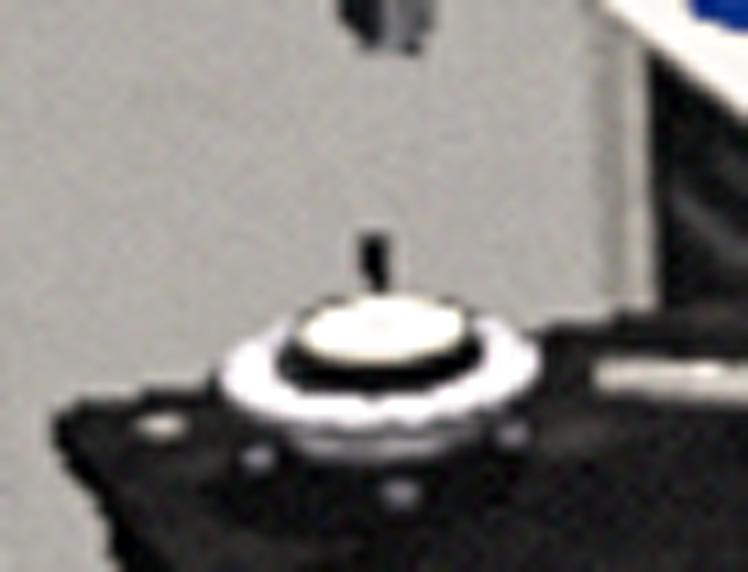

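The window is still seated flat, its face at (385,330), and the knob at (375,260) is turning at about 1.7 rad/s with the fingers well clear above. Handing in.

```bash
python3 -c "
from bench import order
print(order.finish_job())"
```

```text
the job is handed in; nothing more can be done
None
```

The window is seated in turntable 1, the one that runs freely, and was spinning on its own when I handed the job in at about 28 s of the 72 s. No verdict was given.

**Trying the turntables, empty, left to right:**

| Turntable | What it did | Bearing |
|---|---|---|
| 1 | Ran on from −97° to +17° after a short push | good |
| 2 | Resisted with about 2.5 N and stayed where I pushed it | dry |
| 3 | About 3 N within roughly 3 mm; let off at once | stuck |

**Seating:** I lowered the window into recess 1 with no upward force that I could tell from the noise, and let it go about 1 mm above the floor. Its face then read 52.2 mm against 53 mm expected, centred on the platter to about 1 mm. The two cameras' tilt readings disagreed in direction and were each about 0.9°, so I took it as flat.

**Spinning:** The first spin ran on, but I judged it close to the 0.6 s mark. I let it come to rest and spun it again. The knob then turned from 1° to 72° in 0.75 s, about 1.6 rad/s, with the fingers clear above.

**Less certain:**
- **Turntable 3:** its spring-back was within measuring error, so "stuck" rests mainly on the steady force and on elimination.
- **Gripping the window:** the gripper read 58 mm across it instead of 61 mm, though it held level.
- **Bystanders:** I did not measure them again at the end; no move was aimed near them.

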